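# Lock the dry box into its display cradle

## Task

Put the amber dry box away in the grey cradle: hook its tongue under the cradle's blue lip, swing the other end down so that the box lies flat on the cradle floor between the guides, then swing the aluminium keeper bar across over the box until it snaps fully home in its detent. If the bar is in the way of loading, swing it open first. Leave the lens, body cap, tripod, filter wrench, filter case and battery where they are.

Things in the scene. Friction and masses are not known exactly. Their poses are not given: they have to be found in the camera images.
- cradle: fixed grey cradle, plate 196 x 120 x 10 mm; origin under it, on the surface, z up; +x runs from the lip end (robot side) to the far stop. Floor = plate top, 10 mm up. Seated, the box lies on y = 0, its centre at x = 15 to 24 mm, 30 mm up. Guides 10 mm high over the floor, inner faces y = -30 and 30 mm, only at x = -55 to -35 and 78 to 94 mm; between them the sides are open for fingers
- lip_edge (a point): middle of the free edge of the blue lip, at its underside: cradle x = -55, y = 0 mm, 26 mm above the surface (16 mm over the floor). Lip 5 mm thick, 90 mm wide; the space under it is 78 mm wide and reaches 26 mm back (towards -x) to a wall. The tongue goes in here with the box tilted about 10 degrees, tongue end low; axes as the cradle's
- stop_face (a point): foot of the inner face of the far stop, a step 10 mm high over the floor: cradle x = 94, y = 0 mm, 10 mm above the surface. Lip edge to stop is 149 mm, so the 160 mm box cannot be lowered in level; axes as the cradle's
- detent (a point): spring ball on the dark detent post, at cradle x = 78, y = 46 mm, 44 mm above the surface. The post spans x 61 to 87, y 36 to 56 mm and is 38 mm high; its stop plate at x 56 to 64 mm is 70 mm high
- battery: dark grey camera battery with an orange band, lying flat, 62 x 40 x 22 mm, loose bystander; origin at the centre of its underside
- keeper (a joint): keeper bar's angle (rad) about its vertical hinge: 0 = shut (along the cradle's +y, over the box), growing as it swings towards +x; 1.57 = along +x; limit 1.75. Light (1 N), stays where left. From 0.18 rad a spring ball resists with about 7 N at mid-bar; past 0.08 rad it snaps the bar to 0 against a stop. Below about 1.2 rad the bar hinders loading; it passes only over a seated box
- keeper_hinge (a point): point on the keeper's hinge axis, half-way up the bar: cradle x = 70, y = -46 mm, 65 mm above the surface; hinge post 18 mm across; axes as the cradle's
- keeper_mid (a point): point in the keeper bar, 75 mm from the hinge axis, half-way up. Flat aluminium bar on edge, red tip: 10 mm thick, reaching 110 mm from the axis, lower edge 53, upper edge 77 mm above the surface (3 mm over the seated box). y runs along the bar to its tip; x is the side that faces the opening direction: push on that side to shut it
- box_center (a point): centre of the body of the loose amber dry box: 140 long (x) x 54 wide (y) x 40 mm high, 0.2 to 0.4 kg, dark latch on its +x end; 20 mm above its underside. A tongue 20 long, 40 wide, 8 mm thick sticks out of the -x end level with the underside (160 mm in all). Starts flat on the surface, tongue towards towards the robot
- box_tongue (a point): tip of the dry box's tongue, 90 mm from the box's centre along its -x, 4 mm above the underside
- lens_center (a point): centre of the satin aluminium wide-angle lens standing upright, 75 mm across, 82 mm high, loose bystander
- bodycap: black silicone body cap lying flat, 64 mm across, 12 mm high, loose bystander; origin at the centre of its underside
- tripod: stainless tabletop tripod folded short, lying on its side, 190 mm long along its x (reaching -95 to +97 mm), 44 mm wide, 40 mm high, loose bystander; origin under its middle
- wrench: green plastic filter wrench lying flat, 7 mm thick: C ring of 100 mm outside diameter centred on its origin, handle reaching 133 mm along its -x, loose bystander
- filtercase: black square filter case lying flat, 84 x 84 x 34 mm, loose bystander; origin at the centre of its underside

How it is judged:
On the way, in this order (a step that is already met when the one before it is completed fails the run):
1. the dry box lies flat on the cradle floor between the guides, with its tongue under the lip (z of box_center in the frame of cradle between 0.026 and 0.034 m and y of box_center in the frame of cradle between -0.006 and 0.006 m and x of box_tongue in the frame of cradle between -0.081 and -0.061 m and angle between box_center's own z axis and vertical below 0.05 rad), for 0.2 s.
2. the keeper bar is shut over the box, home in its detent (all of step 1 and value of joint keeper below 0.04 rad), for 0.2 s.
At the end, for the whole second after the job is handed in: The dry box lies flat (within 0.05 rad and 4 mm in height) on the cradle floor, within 6 mm of the cradle's centre line, tongue tip at least 6 mm under the lip, and the keeper bar is shut in its detent (below 0.04 rad) (all of step 2); the robot touches nothing.
It fails at once if a bystander (lens, body cap, tripod, filter wrench, filter case, battery) is shifted by more than 30 mm or the lens is tipped (distance of any of lens_center, bodycap, tripod, wrench, filtercase, battery from where it was at the start of the episode above 0.03 m or angle between lens_center's own z axis and vertical above 0.5 rad).
It also fails if it takes over 72 s, if anything falls off the work surface, if the arm or the gripper's body presses on something with over 40 N, if the wrist force passes 120 N, or if a joint passes its speed limit or range.

## Robot

A 6-joint arm with a two-finger parallel gripper is mounted at the origin on the work surface. World frame = base frame: x ahead of the robot, y to its left, z up, the work surface at z = 0. Lengths are in m, angles in rad, forces in N, time in s.
With the tool pointing down it reaches from about 0.35 to 0.725 m from the base axis. Payload 4.3 kg.
Tool frame: the origin (TCP) lies between the finger pads; the fingertips stand 22 mm ahead of it and the grasp point (between the pads) lies 3 mm ahead of it (bot.tip_extent is the distance from the TCP to the fingertips, in m); z points along the fingers, y is the line along which they close (so a half turn about z gives the same grasp; the last joint's range is limited). The gripper opens to 85 mm and grips with 20 to 120 N. Pads are 22 mm wide; open, the fingers measure 114 mm over their backs; the gripper's body (76 mm by 85 mm) begins 54 mm behind the grasp point. The pads swing forward as they close: fully open they stand 13 mm farther back than shut.
Start: joints at [1.216, 0.377, 0.081, 1.274, 0, 1.46], TCP at [0.139, 0.558, 0.219] pointing down, gripper open.
Joint ranges: [-2.72, 2.72], [-0.84, 1.66], [-1.02, 1.22], [-1.77, 2.12], [-1.37, 1.28], [-3.14, 3.14]. Speed limits (rad/s): [2.57, 2.57, 3.14, 3.14, 3.14, 3.14].

## Interface

Orientations are given as a unit quaternion [x, y, z, w].
In Python, from rig import bot, vision gives the robot as it stands.
- The arm moves only by the tool step_arm, never from a script. Its argument "increments" is a list of rows, each an object of numbers: "dx", "dy", "dz": the shift along the world's x, y, z in mm; "wx", "wy", "wz": the turn, a rotation vector about the world's x, y, z in units of 5 degrees (1.0 is 5 degrees); "claw": the opening in per cent of the stroke, from 0 (shut) to 100 (fully open). A call has 1 to 20 rows; each row is the pose to reach, as a shift and turn from the pose commanded when the call began; what a row does not reach only later rows make up. A row lasts 1/10 s, in which the tool goes at most 50 mm and 8.59 degrees, less where a joint would pass 70% of its speed; a pose out of reach is approached as far as the arm can. A call with a gripper value outside its range is refused whole. The fingers move at their own pace and stop on an object; "force" is the grip in N (left out, the last holds). Time passes only in rows, so rows that repeat a pose let the fingers close. It gives the time, the measured TCP pose, the force, the opening and the grip force at its end, in the units of the state.
- bot.get_obs(): the state, without advancing time (a new reading comes with each control period).
- vision.get_image(name): name is "scene" or "top" or "wrist"; returns the picture (400x640x3 uint8, red, green, blue); there is no depth.
- vision.camera_info(name): a dict with "K" (3x3 intrinsics, pixels), "rvec" (rotation vector, rad) and "tvec" (3), from world to camera coordinates, as OpenCV has them; the wrist camera has in their place "mount" (4x4, takes a point from camera to tool coordinates, whose origin is the TCP and whose axes are the flange's). Camera axes: x right, y down, z forward; pixel columns grow to the right and rows downward; lengths in m; the calibration is good to about 2 mm. A picture is of the moment at which its call begins: read the wrist's pose just before it. camera_info takes no time and is no camera call.
- bot.sign_off(): hands the job in; it is judged then, once.
The state is a dict: "time": time; "joint_positions": joint angles; "dq": joint speeds; "joint_torque": joint torques, N m; "tool_pos": TCP position; "tcp_rot": TCP orientation; "contact_force": force on the tool from outside, world axes, zero at the start; "ft_torque": the same for the moment, N m; "finger_gap": opening from 0.0 (shut) to 1.0 (fully open); "grip_force": force on a finger pad.
Only numpy, scipy, OpenCV 4.12 (cv2) and the standard library are available. Lean on these libraries where they do the work, as an engineer would, in place of code of your own. Each camera call takes 0.05 s, during which the arm holds its last target. There are 200 camera calls.

## Working session

There is one attempt and no reset: what is moved stays moved. The work goes in short steps, Python scripts to look and compute and a tool call to move; the robot and the scene stay as the last step left them, time stands still between calls to the robot, and variables do not carry over. Pictures are saved under pics/ and viewed, at most 10 in all, crops included, and the job is handed in when it is done.

Besides the shell and the picture viewer there is one more tool, called after ">>>" as name([rows], argument=value, ...), one row to a line, values as JSON. step_arm: Moves the arm, as the interface text tells. Its arguments: {"type":"object","properties":{"increments":{"type":"array","items":{"type":"object","properties":{"dx":{"type":"number"},"dy":{"type":"number"},"dz":{"type":"number"},"wx":{"type":"number"},"wy":{"type":"number"},"wz":{"type":"number"},"claw":{"type":"number"}}}},"force":{"type":"number"}},"required":["increments"]}

```bash
mkdir -p pics
cat > h.py <<'E'
import numpy as np, cv2
from rig import bot, vision
from scipy.spatial.transform import Rotation as R
def snap(n,f):
    im=vision.get_image(n); cv2.imwrite(f'pics/{f}.png',im[:,:,::-1]); return im
def ext(n):
    c=vision.camera_info(n); K=np.array(c['K'])
    if 'mount' in c:
        o=bot.get_obs(); T=np.eye(4); T[:3,:3]=R.from_quat(o['tcp_rot']).as_matrix(); T[:3,3]=o['tool_pos']
        M=np.linalg.inv(T@np.array(c['mount'])); return K,M[:3,:3],M[:3,3]
    return K,cv2.Rodrigues(np.array(c['rvec']))[0],np.array(c['tvec']).ravel()
def unproj(n,px,z,E=None):
    K,Rm,t=E or ext(n); out=[]
    C=-Rm.T@t
    for (u,v),zz in zip(px,np.broadcast_to(z,len(px))):
        d=Rm.T@np.linalg.solve(K,[u,v,1.]); out.append(C+d*(zz-C[2])/d[2])
    return np.array(out)
def proj(n,P,E=None):
    K,Rm,t=E or ext(n); q=(np.asarray(P)@Rm.T+t)@K.T; return q[:,:2]/q[:,2:]
E
python3 -c "
from h import *
snap('top','top0');snap('scene','sc0')
for n in('top','scene'):
  K,r,t=ext(n);print(n,K.round(1).tolist(),(-r.T@t).round(3),r.round(2).tolist())
print(bot.get_obs(), bot.tip_extent)"
```

```text
top [[360.9, 0.0, 320.5], [0.0, 360.9, 198.4], [0.0, 0.0, 1.0]] [0.471 0.066 0.979] [[0.03, -1.0, -0.03], [-0.99, -0.02, -0.11], [0.11, 0.03, -0.99]]
scene [[390.3, 0.0, 317.6], [0.0, 390.3, 195.4], [0.0, 0.0, 1.0]] [0.987 0.584 0.942] [[-0.75, 0.66, -0.01], [0.52, 0.59, -0.62], [-0.4, -0.47, -0.79]]
{'time': 0.1, 'joint_positions': array([1.21569143e+00, 3.78022560e-01, 7.97608417e-02, 1.27440484e+00,
       2.89939615e-05, 1.46048808e+00]), 'dq': array([ 0.00076168, -0.00227901,  0.00356136, -0.00219667,  0.00074053,
        0.00022251]), 'joint_torque': array([ 1.43558886e-03, -4.64694536e+01,  2.70581728e+01,  1.20476211e-02,
       -6.21990830e-05,  1.47891717e-05]), 'tool_pos': array([0.13913142, 0.55728119, 0.21813627]), 'tcp_rot': array([ 1.22092897e-01,  9.92518237e-01, -9.06569380e-04, -2.29755616e-04]), 'contact_force': array([-0.22334351, -0.71984252,  0.44803557]), 'ft_torque': array([-0.02472729,  0.0393322 , -0.02515155]), 'grip_force': 0.0, 'finger_gap': 1.0019951207352484} 0.022
```

View pics/top0.png

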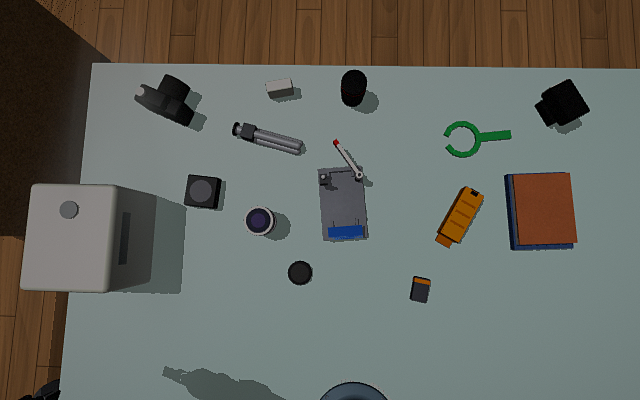

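View pics/sc0.png

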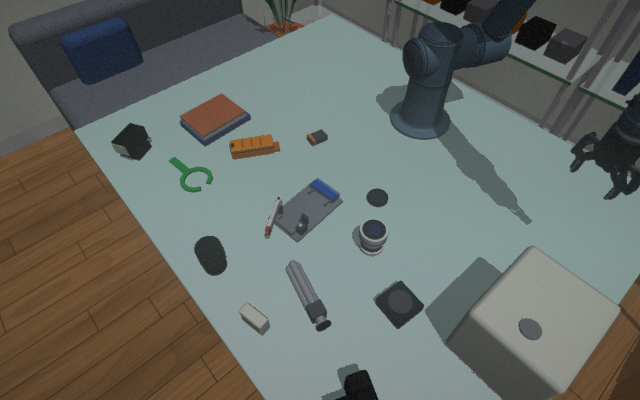

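The top view shows the cradle at about (345,205), the lip at (346,232), and the keeper from its hinge (360,175) to its tip (335,142), which is partly open. The box is at about (462,217) with its tongue at (443,241). I'll enlarge this area.

```bash
python3 -c "
from h import *
im=cv2.imread('pics/top0.png')
a=cv2.resize(im[130:250,310:380],None,fx=5,fy=5,interpolation=cv2.INTER_CUBIC)
b=cv2.resize(im[160:280,400:490],None,fx=5,fy=5,interpolation=cv2.INTER_CUBIC)
cv2.imwrite('pics/c0.png',np.hstack([a,b]))"
```

```text
(no output)
```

View pics/c0.png

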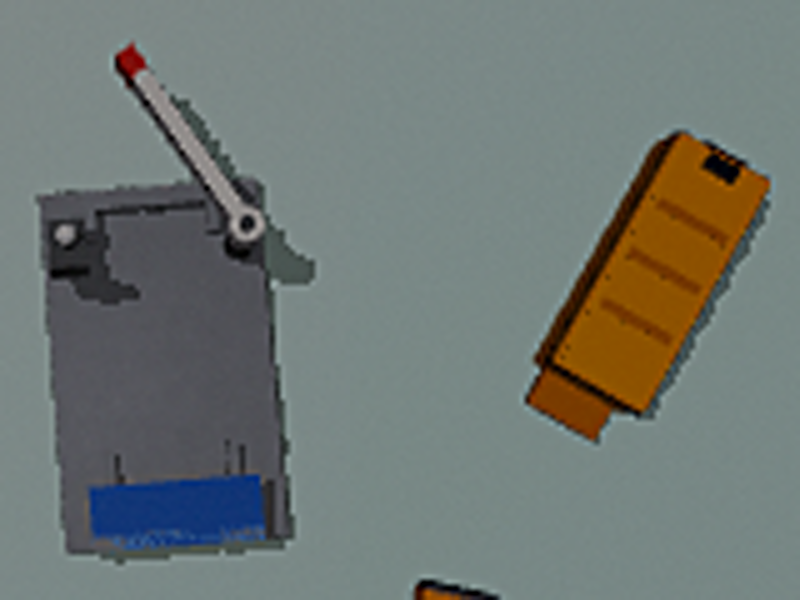

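The crop shows the plate corners at (37,197), (67,553) and (290,543), the lip edge from (90,488) to (260,476), the hinge top at (247,223) and the bar tip at (130,62). The box's top corners are at (683,132), (770,180), (640,413) and (552,362).

```bash
python3 -c "
from h import *
L=lambda p:[(310+x/5-.4,130+y/5-.4) for x,y in p]
Rr=lambda p:[(400+(x-350)/5-.4,160+y/5-.4) for x,y in p]
pl=unproj('top',L([(37,197),(67,553),(290,543)]),.010)
lip=unproj('top',L([(90,488),(260,476)]),.031)
hg=unproj('top',L([(247,223),(130,62)]),.077)
bx=unproj('top',Rr([(683,132),(770,180),(640,413),(552,362)]),.040)
print(pl,lip,hg,bx)
# fit cradle
from scipy.optimize import least_squares
mod=np.array([(.098,.06),(-.098,.06),(-.098,-.06),(-.055,.045),(-.055,-.045),(.07,-.046)])
obs=np.vstack([pl,lip,hg[:1]])[:,:2]
rot=lambda a:np.array([[np.cos(a),-np.sin(a)],[np.sin(a),np.cos(a)]])
f=lambda p,m,o:(m@rot(p[2]).T+p[:2]-o).ravel()
s=least_squares(f,[.5,0,0],args=(mod,obs));print('cradle',s.x.round(4),(s.fun*1000).round(1))
d=hg[1]-hg[0];print('bar dir',np.arctan2(d[1],d[0]),np.hypot(*d[:2]),'keeper',np.pi/2-(np.arctan2(d[1],d[0])-s.x[2]))
m2=np.array([(.07,.027),(.07,-.027),(-.07,-.027),(-.07,.027)])
b=least_squares(f,[.5,-.2,-.5],args=(m2,bx[:,:2]));print('box',b.x.round(4),(b.fun*1000).round(1))
print(unproj('top',[(420,290),(300,272),(260,220),(465,138)],[.022,.012,.08,.007]))
"
```

```text
[[ 0.65845033  0.11017328  0.01      ]
 [ 0.46593294  0.08852841  0.01      ]
 [ 0.47456537 -0.02998662  0.01      ]] [[ 0.50022263  0.07690527  0.031     ]
 [ 0.50889082 -0.01180346  0.031     ]] [[6.34537371e-01 4.94937669e-04 7.70000000e-02]
 [7.16674332e-01 6.15383123e-02 7.70000000e-02]] [[ 0.61643122 -0.28035703  0.04      ]
 [ 0.59238521 -0.32442642  0.04      ]
 [ 0.47073215 -0.25633811  0.04      ]
 [ 0.49548683 -0.21199995  0.04      ]]
cradle [0.5636 0.0389 0.0952] [-3.  -2.2 -5.6  0.8 -2.9 -0.1  4.3  1.6  4.2  0.7  3.1 -0.7]
bar dir 0.6391284921736183 0.10233657222510381 keeper 1.026831609668129
box [ 0.5438 -0.2683 -0.5114] [ 1.6  1.4 -0.8 -1.7 -1.2 -1.2  0.4  1.5]
[[ 0.34564521 -0.16510603  0.022     ]
 [ 0.38075916  0.14699012  0.012     ]
 [ 0.51212415  0.24605045  0.08      ]
 [ 0.75385804 -0.29137758  0.007     ]]
```

>>> step_arm([
  {"dx": 30,"dy": -37,"dz": 6,"wz": 0.3,"claw": 0},
  {"dx": 421,"dy": -518,"dz": 80,"wz": 3.9,"claw": 0},
  {"dx": 421,"dy": -518,"dz": 80,"wz": 3.9,"claw": 0},
  {"dx": 421,"dy": -518,"dz": 80,"wz": 3.9,"claw": 0},
  {"dx": 421,"dy": -518,"dz": 80,"wz": 3.9,"claw": 0},
  {"dx": 421,"dy": -518,"dz": 80,"wz": 3.9,"claw": 0},
  {"dx": 421,"dy": -518,"dz": 80,"wz": 3.9,"claw": 0},
  {"dx": 421,"dy": -518,"dz": 80,"wz": 3.9,"claw": 0},
  {"dx": 421,"dy": -518,"dz": 80,"wz": 3.9,"claw": 0},
  {"dx": 421,"dy": -518,"dz": 80,"wz": 3.9,"claw": 0},
  {"dx": 421,"dy": -518,"dz": 80,"wz": 3.9,"claw": 0},
  {"dx": 421,"dy": -518,"dz": 80,"wz": 3.9,"claw": 0},
  {"dx": 421,"dy": -518,"dz": 80,"wz": 3.9,"claw": 0},
  {"dx": 421,"dy": -518,"dz": 80,"wz": 3.9,"claw": 0},
  {"dx": 421,"dy": -518,"dz": 80,"wz": 3.9,"claw": 0},
  {"dx": 421,"dy": -518,"dz": 80,"wz": 3.9,"claw": 0},
  {"dx": 421,"dy": -518,"dz": 80,"wz": 3.9,"claw": 0},
  {"dx": 421,"dy": -518,"dz": 80,"wz": 3.9,"claw": 0},
])

```text
validation failed for argument at $.in...
```

```bash
python3 -c "
from h import *
o=bot.get_obs();print(o['time'],o['tool_pos'],o['tcp_rot'],o['joint_positions'].round(2))
E=ext('wrist');snap('wrist','w1')
import pickle;pickle.dump(E,open('w1.pkl','wb'))
im=cv2.imread('pics/w1.png');print(np.array(vision.camera_info('wrist')['mount']).round(3),E[0])
m=np.array([(.098,.06,.01),(-.098,.06,.01),(-.098,-.06,.01),(-.055,.045,.031),(-.055,-.045,.031),(.07,-.046,.077)])
Q=R.from_euler('z',.0952).apply(m)+[.5636,.0389,0];print(proj('wrist',Q,E).round(1).tolist())"
```

```text
0.1 [0.13913142 0.55728119 0.21813627] [ 1.22092897e-01  9.92518237e-01 -9.06569380e-04 -2.29755616e-04] [1.22 0.38 0.08 1.27 0.   1.46]
[[ 0.    -0.965 -0.262  0.066]
 [ 1.     0.     0.     0.002]
 [-0.    -0.262  0.965 -0.155]
 [ 0.     0.     0.     1.   ]] [[334.07270325   0.         315.44399248]
 [  0.         334.07270325 202.09040623]
 [  0.           0.           1.        ]]
[[117.9, 554.5], [52.5, 465.7], [-18.9, 486.2], [48.0, 505.4], [-6.7, 520.5], [13.1, 620.2]]
```

View pics/w1.png

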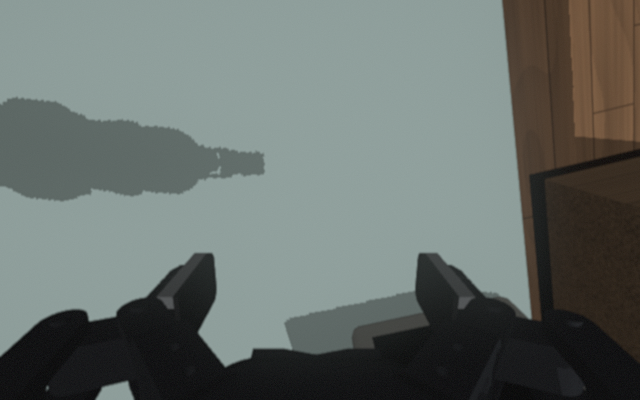

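The wrist camera shows only the surface and the fingers, because the move was refused. I'll retry with a small call to find out why.

>>> step_arm([
  {"dx": 42,"dy": -50,"dz": 8,"wz": 0.4,"claw": 0},
  {"dx": 80,"dy": -95,"dz": 16,"wz": 0.8,"claw": 0},
])

```text
validation failed for argument at $.in...
```

>>> step_arm([
  {"dx": 30,"dy": -30,"dz": 5,"wx": 0,"wy": 0,"wz": 0.3,"claw": 0},
])

```text
time: 0.25
tool_pos: [0.1672, 0.5293, 0.2226]
tcp_rot: [0.106, 0.994, -0.0, -0.001]
contact_force: [1.6, -0.4, 0.7]
finger_gap: 0.859
grip_force: 0.0
```

>>> step_arm([
  {"dx": 391,"dy": -488,"dz": 75,"wx": 0,"wy": 0,"wz": 3.6,"claw": 0},
  {"dx": 391,"dy": -488,"dz": 75,"wx": 0,"wy": 0,"wz": 3.6,"claw": 0},
  {"dx": 391,"dy": -488,"dz": 75,"wx": 0,"wy": 0,"wz": 3.6,"claw": 0},
  {"dx": 391,"dy": -488,"dz": 75,"wx": 0,"wy": 0,"wz": 3.6,"claw": 0},
  {"dx": 391,"dy": -488,"dz": 75,"wx": 0,"wy": 0,"wz": 3.6,"claw": 0},
  {"dx": 391,"dy": -488,"dz": 75,"wx": 0,"wy": 0,"wz": 3.6,"claw": 0},
  {"dx": 391,"dy": -488,"dz": 75,"wx": 0,"wy": 0,"wz": 3.6,"claw": 0},
  {"dx": 391,"dy": -488,"dz": 75,"wx": 0,"wy": 0,"wz": 3.6,"claw": 0},
  {"dx": 391,"dy": -488,"dz": 75,"wx": 0,"wy": 0,"wz": 3.6,"claw": 0},
  {"dx": 391,"dy": -488,"dz": 75,"wx": 0,"wy": 0,"wz": 3.6,"claw": 0},
  {"dx": 391,"dy": -488,"dz": 75,"wx": 0,"wy": 0,"wz": 3.6,"claw": 0},
  {"dx": 391,"dy": -488,"dz": 75,"wx": 0,"wy": 0,"wz": 3.6,"claw": 0},
  {"dx": 391,"dy": -488,"dz": 75,"wx": 0,"wy": 0,"wz": 3.6,"claw": 0},
  {"dx": 391,"dy": -488,"dz": 75,"wx": 0,"wy": 0,"wz": 3.6,"claw": 0},
  {"dx": 391,"dy": -488,"dz": 75,"wx": 0,"wy": 0,"wz": 3.6,"claw": 0},
  {"dx": 391,"dy": -488,"dz": 75,"wx": 0,"wy": 0,"wz": 3.6,"claw": 0},
  {"dx": 391,"dy": -488,"dz": 75,"wx": 0,"wy": 0,"wz": 3.6,"claw": 0},
  {"dx": 391,"dy": -488,"dz": 75,"wx": 0,"wy": 0,"wz": 3.6,"claw": 0},
])

```text
time: 2.05
tool_pos: [0.5597, 0.041, 0.2992]
tcp_rot: [-0.049, 0.999, 0.0, 0.0]
contact_force: [0.3, 0.9, -0.1]
finger_gap: 0.003
grip_force: 0.0
```

```bash
python3 -c "
from h import *
o=bot.get_obs();print(o['time'],o['tool_pos'],o['tcp_rot'],o['joint_positions'].round(2))
E=ext('wrist');snap('wrist','w2')
import pickle;pickle.dump(E,open('w2.pkl','wb'))
m=np.array([(.098,.06,.01),(-.098,.06,.01),(-.098,-.06,.01),(-.055,.045,.031),(-.055,-.045,.031),(.07,-.046,.077)])
Q=R.from_euler('z',.0952).apply(m)+[.5636,.0389,0];print(proj('wrist',Q,E).round(1).tolist())"
```

```text
2.05 [0.5596985  0.04100568 0.29923753] [-4.86322405e-02  9.98816747e-01  1.03275333e-04  7.44155420e-06] [-0.04  0.35  0.24  1.47  0.   -0.14]
[[354.9, 233.8], [360.0, 87.7], [264.9, 87.5], [348.8, 123.3], [275.9, 123.1], [273.6, 231.5]]
```

View pics/w2.png

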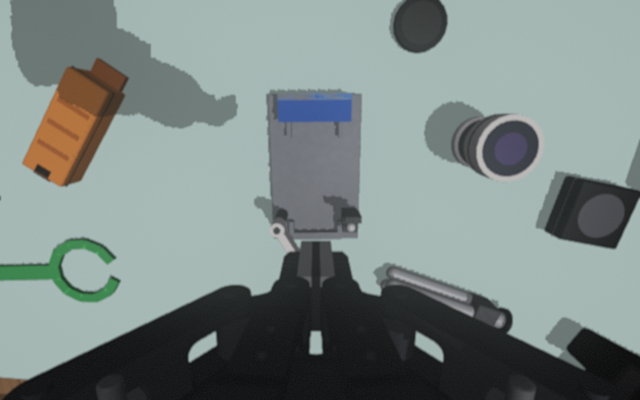

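The wrist view shows the lip edge from (277,122) to (350,122), plate corners at (267,93), (361,93) and (357,237), and the hinge at (278,231). All are within about 4 px of the fit. Next I'll open the keeper.

>>> step_arm([
  {"dx": 50,"dy": 16,"dz": 0,"wx": 0,"wy": 0,"wz": 0,"claw": 0},
  {"dx": 90,"dy": 35,"dz": 0,"wx": 0,"wy": 0,"wz": 0,"claw": 0},
  {"dx": 125,"dy": 42,"dz": -20,"wx": 0,"wy": 0,"wz": 0,"claw": 0},
  {"dx": 125,"dy": 42,"dz": -65,"wx": 0,"wy": 0,"wz": 0,"claw": 0},
  {"dx": 125,"dy": 42,"dz": -110,"wx": 0,"wy": 0,"wz": 0,"claw": 0},
  {"dx": 125,"dy": 42,"dz": -155,"wx": 0,"wy": 0,"wz": 0,"claw": 0},
  {"dx": 125,"dy": 42,"dz": -195,"wx": 0,"wy": 0,"wz": 0,"claw": 0},
  {"dx": 125,"dy": 42,"dz": -219,"wx": 0,"wy": 0,"wz": 0,"claw": 0},
  {"dx": 125,"dy": 42,"dz": -219,"wx": 0,"wy": 0,"wz": 0,"claw": 0},
  {"dx": 125,"dy": 30,"dz": -219,"wx": 0,"wy": 0,"wz": 0,"claw": 0},
  {"dx": 125,"dy": 18,"dz": -219,"wx": 0,"wy": 0,"wz": 0,"claw": 0},
  {"dx": 126,"dy": 6,"dz": -219,"wx": 0,"wy": 0,"wz": 0,"claw": 0},
  {"dx": 127,"dy": -6,"dz": -219,"wx": 0,"wy": 0,"wz": 0,"claw": 0},
  {"dx": 128,"dy": -19,"dz": -219,"wx": 0,"wy": 0,"wz": 0,"claw": 0},
  {"dx": 128,"dy": -19,"dz": -219,"wx": 0,"wy": 0,"wz": 0,"claw": 0},
])

```text
time: 3.6
tool_pos: [0.6889, 0.0183, 0.0805]
tcp_rot: [-0.046, 0.999, -0.0, 0.0]
contact_force: [-1.0, -0.8, -0.2]
finger_gap: 0.002
grip_force: 0.0
```

>>> step_arm([
  {"dx": 0,"dy": 8,"dz": 20,"wx": 0,"wy": 0,"wz": 0,"claw": 0},
  {"dx": 0,"dy": 12,"dz": 65,"wx": 0,"wy": 0,"wz": 0,"claw": 0},
  {"dx": -20,"dy": 18,"dz": 110,"wx": 0,"wy": 0,"wz": 0,"claw": 0},
  {"dx": -60,"dy": 22,"dz": 140,"wx": 0,"wy": 0,"wz": 0,"claw": 0},
  {"dx": -105,"dy": 22,"dz": 160,"wx": 0,"wy": 0,"wz": 0,"claw": 0},
  {"dx": -150,"dy": 22,"dz": 160,"wx": 0,"wy": 0,"wz": 0,"claw": 0},
  {"dx": -159,"dy": 22,"dz": 160,"wx": 0,"wy": 0,"wz": 0,"claw": 0},
  {"dx": -159,"dy": 22,"dz": 160,"wx": 0,"wy": 0,"wz": 0,"claw": 0},
])

```text
time: 4.4
tool_pos: [0.5278, 0.0432, 0.2405]
tcp_rot: [-0.048, 0.999, 0.0, 0.0]
contact_force: [0.7, -0.3, 0.2]
finger_gap: -0.0
grip_force: 0.0
```

```bash
python3 -c "
from h import *
E=ext('wrist');im=snap('wrist','w3')
o=bot.get_obs();print(o['tool_pos'])
import pickle;pickle.dump(E,open('w3.pkl','wb'))
im=cv2.imread('pics/w3.png')
cv2.imwrite('pics/w3c.png',cv2.resize(im[60:260,220:420],None,fx=3,fy=3,interpolation=cv2.INTER_CUBIC))"
```

```text
[0.52966847 0.04304315 0.24045936]
```

View pics/w3c.png

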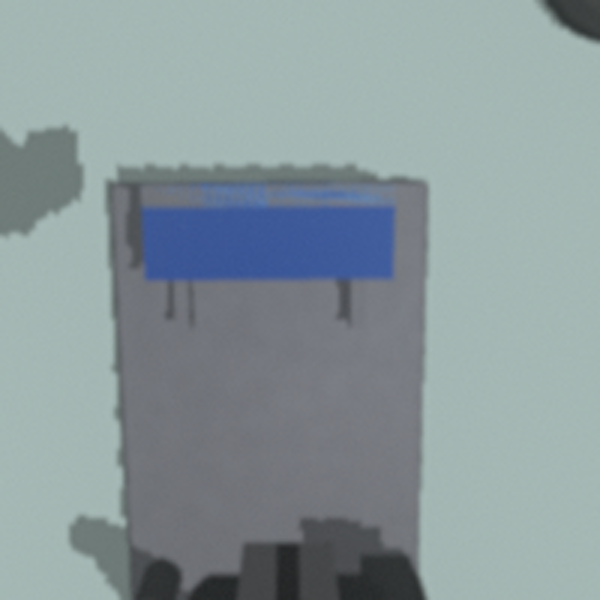

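The crop shows the plate's near corners at (113,183) and (427,183), the lip edge from (146,279) to (393,278), and the plate's sides reaching (132,560) and (418,560).

```bash
python3 -c "
from h import *
import pickle
from scipy.optimize import least_squares
E3=pickle.load(open('w3.pkl','rb'));E2=pickle.load(open('w2.pkl','rb'))
c=lambda p:[(220+(x+.5)/3-.5,60+(y+.5)/3-.5) for x,y in p]
P3=[unproj('wrist',c([(113,183),(427,183)]),.01,E3),unproj('wrist',c([(146,279),(393,278)]),.031,E3)]
S=unproj('wrist',c([(132,560),(418,560)]),.01,E3)
P2=unproj('wrist',[(267,93),(361,93),(277,122),(350,122),(278,231),(357,237)],[.01,.01,.031,.031,.077,.01],E2)
def res(p):
  inv=lambda Q:R.from_euler('z',-p[2]).apply(Q-[p[0],p[1],0])
  a=inv(np.vstack(P3))[:,:2]-[(-.098,-.06),(-.098,.06),(-.055,-.045),(-.055,.045)]
  s=inv(S)[:,1]-[-.06,.06]
  b=inv(P2)[:,:2]-[(-.098,-.06),(-.098,.06),(-.055,-.045),(-.055,.045),(.07,-.046),(.098,.06)]
  return np.r_[a.ravel(),s,.5*b.ravel()]
s=least_squares(res,[.56,.04,.09]);print(s.x.round(4),(s.fun*1000).round(1))
"
```

```text
[0.5658 0.0424 0.1021] [ 4.6  1.4  5.4 -1.2 -5.   0.1 -4.8 -0.4  1.4 -0.3  1.9 -0.1  2.1 -0.6
 -2.1 -0.7 -1.9 -0.7 -1.7  0.8  1.3 -0.4]
```

Both cameras put the lip and plate edges about 9 mm out of agreement, so the plate probably isn't centred on the origin. I'll fit that offset too.

```bash
cat > fit.py <<'E'
from h import *
import pickle
from scipy.optimize import least_squares
E3=pickle.load(open('w3.pkl','rb'));E2=pickle.load(open('w2.pkl','rb'))
c=lambda p:[(220+(x+.5)/3-.5,60+(y+.5)/3-.5) for x,y in p]
L=lambda p:[(310+x/5-.4,130+y/5-.4) for x,y in p]
A=unproj('wrist',c([(113,183),(427,183),(146,279),(393,278)]),[.01,.01,.031,.031],E3)
S=unproj('wrist',c([(132,560),(418,560)]),.01,E3)
B=unproj('wrist',[(267,93),(361,93),(277,122),(350,122),(278,231),(357,237)],[.01,.01,.031,.031,.077,.01],E2)
C=unproj('top',L([(67,553),(290,543),(90,488),(260,476),(247,223),(37,197)][::1]),[.01,.01,.031,.031,.077,.01])
def res(p,full=False):
  inv=lambda Q,t=0:R.from_euler('z',-p[2]).apply(Q-[p[0],p[1],0])[:,:2]
  h=p[3]; m=np.array([(-.098+h,-.06),(-.098+h,.06),(-.055,-.045),(-.055,.045),(.07,-.046),(.098+h,.06)])
  mt=m[[1,0,3,2,4,5]]; bias=np.array([p[4],p[5]])
  a=inv(A)-m[:4]; s=inv(S)[:,1]-[-.06,.06]; b=inv(B)-m; d=inv(C)-mt-bias
  return np.r_[a.ravel(),s,.7*b.ravel(),.7*d.ravel(),.3*bias]
s=least_squares(res,[.56,.04,.09,0,0,0]);print(s.x.round(4))
f=s.fun*1000;print(f[:8].round(1),f[8:10].round(1),f[10:22].round(1),f[22:].round(1))
E
python3 fit.py
```

```text
[ 0.5614  0.0419  0.1047  0.0086 -0.0024 -0.0029]
[ 0.2  1.6  1.2 -1.  -0.8  0.3 -0.3 -0.2] [ 1.3 -0.5] [-0.5  0.1  0.1 -0.6  0.1 -0.8  0.5 -0.8  0.6  1.  -1.  -0.7] [ 1.2 -0.5 -1.5  0.3  0.1 -0.6 -0.3 -0.   0.6  0.  -0.4  0.4 -0.7 -0.9]
```

>>> step_arm([
  {"dx": 16,"dy": -308,"dz": -100,"wx": 0,"wy": 0,"wz": -7,"claw": 100},
  {"dx": 16,"dy": -308,"dz": -100,"wx": 0,"wy": 0,"wz": -7,"claw": 100},
  {"dx": 16,"dy": -308,"dz": -100,"wx": 0,"wy": 0,"wz": -7,"claw": 100},
  {"dx": 16,"dy": -308,"dz": -100,"wx": 0,"wy": 0,"wz": -7,"claw": 100},
  {"dx": 16,"dy": -308,"dz": -100,"wx": 0,"wy": 0,"wz": -7,"claw": 100},
  {"dx": 16,"dy": -308,"dz": -100,"wx": 0,"wy": 0,"wz": -7,"claw": 100},
  {"dx": 16,"dy": -308,"dz": -100,"wx": 0,"wy": 0,"wz": -7,"claw": 100},
  {"dx": 16,"dy": -308,"dz": -100,"wx": 0,"wy": 0,"wz": -7,"claw": 100},
  {"dx": 16,"dy": -308,"dz": -100,"wx": 0,"wy": 0,"wz": -7,"claw": 100},
])

```text
time: 5.35
tool_pos: [0.5464, -0.266, 0.1391]
tcp_rot: [0.255, 0.967, 0.0, -0.0]
contact_force: [-0.1, 0.1, -0.0]
finger_gap: 1.004
grip_force: 0.0
```

```bash
python3 -c "
from h import *
E=ext('wrist');im=snap('wrist','w4')
o=bot.get_obs();print(o['tool_pos'],R.from_quat(o['tcp_rot']).as_matrix()[:,0])
import pickle;pickle.dump(E,open('w4.pkl','wb'))
m=[(x,y,.04) for x,y in((.07,.027),(.07,-.027),(-.07,-.027),(-.07,.027))]
print(proj('wrist',R.from_euler('z',-.511).apply(m)+[.546,-.2655,0],E).round())
"
```

```text
[ 0.54641081 -0.26513369  0.13971733] [-8.70266059e-01  4.92581954e-01 -7.54570515e-05]
[[346. 279.]
 [282. 279.]
 [276. 106.]
 [350. 105.]]
```

View pics/w4.png

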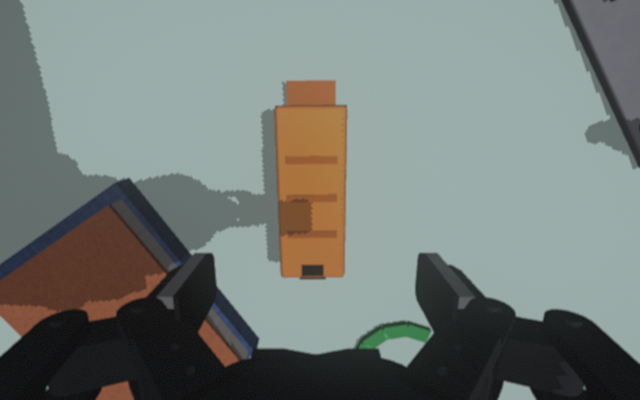

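The box's top corners are at (345,277), (281,277), (276,107) and (347,106), matching the prediction within 2 px. I'll go down and grip it.

>>> step_arm([
  {"dx": 0,"dy": 0,"dz": -40,"wx": 0,"wy": 0,"wz": 0,"claw": 100},
  {"dx": 0,"dy": 0,"dz": -75,"wx": 0,"wy": 0,"wz": 0,"claw": 100},
  {"dx": 0,"dy": 0,"dz": -100,"wx": 0,"wy": 0,"wz": 0,"claw": 100},
  {"dx": 0,"dy": 0,"dz": -113,"wx": 0,"wy": 0,"wz": 0,"claw": 100},
  {"dx": 0,"dy": 0,"dz": -113,"wx": 0,"wy": 0,"wz": 0,"claw": 100},
  {"dx": 0,"dy": 0,"dz": -113,"wx": 0,"wy": 0,"wz": 0,"claw": 30},
  {"dx": 0,"dy": 0,"dz": -113,"wx": 0,"wy": 0,"wz": 0,"claw": 30},
  {"dx": 0,"dy": 0,"dz": -113,"wx": 0,"wy": 0,"wz": 0,"claw": 30},
  {"dx": 0,"dy": 0,"dz": -113,"wx": 0,"wy": 0,"wz": 0,"claw": 30},
  {"dx": 0,"dy": 0,"dz": -113,"wx": 0,"wy": 0,"wz": 0,"claw": 30},
  {"dx": 0,"dy": 0,"dz": -113,"wx": 0,"wy": 0,"wz": 0,"claw": 30},
], force=50)

```text
time: 6.5
tool_pos: [0.5457, -0.2654, 0.0276]
tcp_rot: [0.255, 0.967, -0.0, 0.0]
contact_force: [0.4, 0.5, 3.4]
finger_gap: 0.306
grip_force: 1.5
```

```bash
python3 -c "
from h import *
im=snap('wrist','w5');o=bot.get_obs();print(o['finger_gap'],o['grip_force'],o['contact_force'])
im2=snap('top','t5')
a=cv2.imread('pics/w5.png');b=cv2.imread('pics/t5.png')[140:290,380:530]
cv2.imwrite('pics/w5c.png',np.hstack([cv2.resize(a,None,fx=.65,fy=.65,interpolation=cv2.INTER_AREA),cv2.resize(b,(260,260))]))"
```

```text
0.29867957296379494 1.7799032293260098 [0.44043045 1.04125153 3.69499299]
```

View pics/w5c.png

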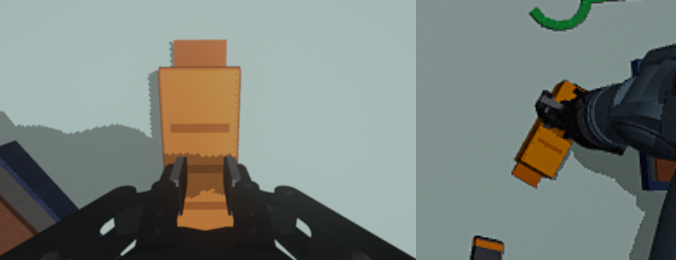

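The wrist crop shows the pads at about (182,185) and (235,185), inside the box's width of 160 to 240. The gap reads 0.30 with almost no grip force, which can't be right for a 54 mm box. I'll reopen and close again in stages, reading the gap each time.

>>> step_arm([
  {"dx": 0,"dy": 0,"dz": 0,"wx": 0,"wy": 0,"wz": 0,"claw": 100},
  {"dx": 0,"dy": 0,"dz": 0,"wx": 0,"wy": 0,"wz": 0,"claw": 100},
  {"dx": 0,"dy": 0,"dz": 0,"wx": 0,"wy": 0,"wz": 0,"claw": 100},
  {"dx": 0,"dy": 0,"dz": 0,"wx": 0,"wy": 0,"wz": 0,"claw": 100},
  {"dx": 0,"dy": 0,"dz": 0,"wx": 0,"wy": 0,"wz": 0,"claw": 100},
])

```text
time: 7.1
tool_pos: [0.5453, -0.265, 0.0269]
tcp_rot: [0.255, 0.967, 0.0, -0.0]
contact_force: [0.2, -0.4, -0.2]
finger_gap: 0.998
grip_force: 0.0
```

```bash
python3 -c "
from h import *
E=ext('wrist');im=snap('wrist','w6');o=bot.get_obs();print(o['finger_gap'],o['grip_force'],o['contact_force'],o['tool_pos'])
# amber extents per row
hsv=cv2.cvtColor(im,cv2.COLOR_RGB2HSV);m=(hsv[...,0]>5)&(hsv[...,0]<22)&(hsv[...,1]>140)&(hsv[...,2]>60)
m[:,:200]=0;m[:,450:]=0
for v in range(60,400,12):
  u=np.where(m[v])[0]
  if len(u)>5: print(v,u.min(),u.max())
for z in(.03,.04):
  print(proj('wrist',R.from_euler('z',-.511).apply([(x,y,z) for x,y in((-.07,.027),(-.07,-.027),(-.01,.027),(-.01,-.027))])+[.546,-.2655,0],E).round().tolist())
cv2.imwrite('pics/w6c.png',im[50:400,120:520,::-1])"
```

```text
0.9999795263535008 0.0 [-0.34951112 -0.14485639 -0.95431438] [ 0.54531909 -0.26505809  0.02691414]
72 268 346
84 268 346
96 269 346
108 245 368
120 244 368
132 245 368
144 245 368
156 246 367
168 247 367
180 247 366
192 248 366
204 249 366
216 249 365
228 250 365
240 251 364
252 252 363
264 253 363
276 253 362
288 254 362
300 255 362
312 256 362
324 256 362
336 257 361
348 258 360
[[373.0, 105.0], [249.0, 105.0], [368.0, 234.0], [256.0, 234.0]]
[[377.0, 104.0], [244.0, 105.0], [371.0, 241.0], [252.0, 242.0]]
```

>>> step_arm([
  {"dx": 0,"dy": 0,"dz": 0,"wx": 0,"wy": 0,"wz": 0,"claw": 55},
  {"dx": 0,"dy": 0,"dz": 0,"wx": 0,"wy": 0,"wz": 0,"claw": 55},
  {"dx": 0,"dy": 0,"dz": 0,"wx": 0,"wy": 0,"wz": 0,"claw": 55},
  {"dx": 0,"dy": 0,"dz": 0,"wx": 0,"wy": 0,"wz": 0,"claw": 55},
], force=40)

```text
time: 7.55
tool_pos: [0.5454, -0.2651, 0.027]
tcp_rot: [0.255, 0.967, 0.0, 0.0]
contact_force: [0.5, 0.3, 0.4]
finger_gap: 0.552
grip_force: 0.0
```

```bash
python3 -c "
from h import *
im=snap('wrist','w7');o=bot.get_obs();print(o['finger_gap'],o['grip_force'],o['contact_force'],o['tool_pos'])
hsv=cv2.cvtColor(im,cv2.COLOR_RGB2HSV);m=(hsv[...,0]>5)&(hsv[...,0]<22)&(hsv[...,1]>140)&(hsv[...,2]>40)
m[:,:200]=0;m[:,450:]=0
for v in range(96,400,16):
  u=np.where(m[v])[0]
  if len(u)>5: print(v,u.min(),u.max(),end='; ')
"
```

```text
0.5542161871603497 0.0 [ 0.45773519  0.0438454  -0.95288639] [ 0.54537961 -0.26511564  0.02704518]
96 269 346; 112 244 369; 128 244 368; 144 245 368; 160 246 367; 176 247 366; 192 248 366; 208 249 365; 224 250 365; 240 251 364; 256 264 363; 272 264 363; 288 263 362; 304 258 362; 320 256 362; 336 257 361; 352 298 332;
```

>>> step_arm([
  {"dx": 0,"dy": 0,"dz": 0,"wx": 0,"wy": 0,"wz": 0,"claw": 25},
  {"dx": 0,"dy": 0,"dz": 0,"wx": 0,"wy": 0,"wz": 0,"claw": 25},
  {"dx": 0,"dy": 0,"dz": 0,"wx": 0,"wy": 0,"wz": 0,"claw": 20},
  {"dx": 0,"dy": 0,"dz": 0,"wx": 0,"wy": 0,"wz": 0,"claw": 20},
  {"dx": 0,"dy": 0,"dz": 0,"wx": 0,"wy": 0,"wz": 0,"claw": 15},
  {"dx": 0,"dy": 0,"dz": 0,"wx": 0,"wy": 0,"wz": 0,"claw": 15},
], force=40)

```text
time: 8.2
tool_pos: [0.5463, -0.2657, 0.028]
tcp_rot: [0.255, 0.967, -0.0, 0.001]
contact_force: [-0.6, -0.4, 5.6]
finger_gap: 0.151
grip_force: 2.9
```

```bash
python3 -c "
from h import *
im=snap('wrist','w8');o=bot.get_obs();print(o['finger_gap'],o['grip_force'],o['contact_force'],o['tool_pos'])
cv2.imwrite('pics/w8c.png',cv2.resize(im[90:400,180:450,::-1],None,fx=1.9,fy=1.9))"
```

```text
0.1533408665149174 2.879869908647379 [-1.05589496e-01 -4.47817411e-03  5.22094199e+00] [ 0.54626951 -0.2656554   0.02806504]
```

View pics/w8c.png

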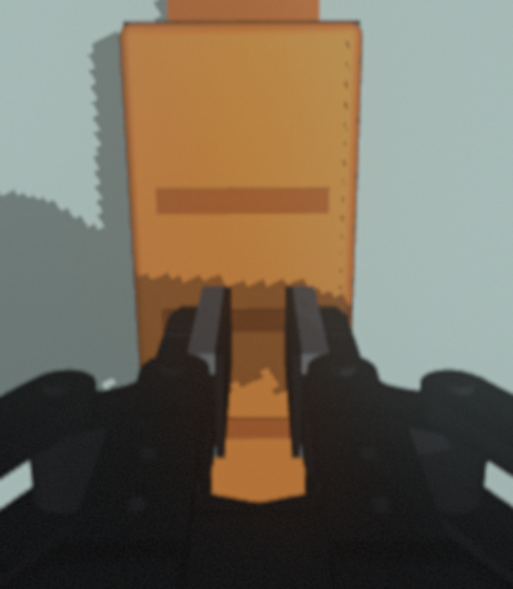

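The crop shows both pads resting on top of the box, at (210,350) and (305,350), and not beside it. So the real fingertips sit about 35 mm higher than the stated TCP offset implies. The keeper push may therefore have passed above the bar, so I'll check that numerically from the red tip.

```bash
python3 -c "
from h import *
E=ext('top')
for f in('top0','t5'):
  im=cv2.imread(f'pics/{f}.png').astype(int)[125:185,320:385]
  m=(im[...,2]>110)&(im[...,1]<60)&(im[...,0]<60)
  y,x=np.where(m);print(f,len(x),x.mean()+320,y.mean()+125)
  p=unproj('top',[(x.mean()+320,y.mean()+125)],.077,E)[0]
  q=R.from_euler('z',-.1047).apply(p-[.5614,.0419,0])[:2]-[-.0024,-.0029]; d=q-[.07,-.046]
  print(q.round(4),'r',np.hypot(*d).round(4),'keeper',np.arctan2(d[0],d[1]).round(3))
# pad tip rows in closed view w2: column profile
import pickle
c=np.array(vision.camera_info('wrist')['mount']);print(c.round(4).tolist())
o=bot.get_obs();print(o['joint_positions'].round(4).tolist(),o['tool_pos'],bot.tip_extent,[a for a in dir(bot) if a[0]!='_'])
"
```

```text
top0 19 335.8421052631579 141.78947368421052
[0.1594 0.0055] r 0.1032 keeper 1.048
t5 19 335.8421052631579 141.78947368421052
[0.1594 0.0055] r 0.1032 keeper 1.048
[[0.0002, -0.9651, -0.2619, 0.0663], [1.0, 0.0002, 0.0003, 0.0016], [-0.0002, -0.2619, 0.9651, -0.1551], [0.0, 0.0, 0.0, 1.0]]
[-0.5571, 0.5579, -0.1462, 0.8644, 0.0001, -0.0418] [ 0.54626951 -0.2656554   0.02806504] 0.022 ['IKError', 'get_obs', 'sign_off', 'tip_extent']
```

The keeper is unmoved at 1.05 rad, so the push did pass over the bar and the tips really are about 35 mm short. I'll reopen, descend further while watching the force, and grip.

>>> step_arm([
  {"dx": 0,"dy": 0,"dz": 10,"wx": 0,"wy": 0,"wz": 0,"claw": 100},
  {"dx": 0,"dy": 0,"dz": 10,"wx": 0,"wy": 0,"wz": 0,"claw": 100},
  {"dx": 0,"dy": 0,"dz": 10,"wx": 0,"wy": 0,"wz": 0,"claw": 100},
  {"dx": 0,"dy": 0,"dz": 10,"wx": 0,"wy": 0,"wz": 0,"claw": 100},
  {"dx": 0,"dy": 0,"dz": 10,"wx": 0,"wy": 0,"wz": 0,"claw": 100},
  {"dx": 0,"dy": 0,"dz": 0,"wx": 0,"wy": 0,"wz": 0,"claw": 100},
  {"dx": 0,"dy": 0,"dz": -10,"wx": 0,"wy": 0,"wz": 0,"claw": 100},
  {"dx": 0,"dy": 0,"dz": -17,"wx": 0,"wy": 0,"wz": 0,"claw": 100},
  {"dx": 0,"dy": 0,"dz": -23,"wx": 0,"wy": 0,"wz": 0,"claw": 100},
  {"dx": 0,"dy": 0,"dz": -23,"wx": 0,"wy": 0,"wz": 0,"claw": 100},
], force=40)

```text
time: 9.25
tool_pos: [0.5443, -0.2645, 0.0025]
tcp_rot: [0.255, 0.967, 0.0, -0.001]
contact_force: [0.4, -0.5, 0.1]
finger_gap: 1.001
grip_force: 0.0
```

>>> step_arm([
  {"dx": 0,"dy": 0,"dz": -6,"wx": 0,"wy": 0,"wz": 0,"claw": 100},
  {"dx": 0,"dy": 0,"dz": -12,"wx": 0,"wy": 0,"wz": 0,"claw": 100},
  {"dx": 0,"dy": 0,"dz": -12,"wx": 0,"wy": 0,"wz": 0,"claw": 100},
  {"dx": 0,"dy": 0,"dz": -12,"wx": 0,"wy": 0,"wz": 0,"claw": 45},
  {"dx": 0,"dy": 0,"dz": -12,"wx": 0,"wy": 0,"wz": 0,"claw": 45},
  {"dx": 0,"dy": 0,"dz": -12,"wx": 0,"wy": 0,"wz": 0,"claw": 45},
  {"dx": 0,"dy": 0,"dz": -12,"wx": 0,"wy": 0,"wz": 0,"claw": 45},
  {"dx": 0,"dy": 0,"dz": -12,"wx": 0,"wy": 0,"wz": 0,"claw": 45},
], force=40)

```text
time: 10.05
tool_pos: [0.5458, -0.2656, -0.0074]
tcp_rot: [0.255, 0.967, -0.0, 0.001]
contact_force: [-0.1, -0.3, 3.0]
finger_gap: 0.629
grip_force: 43.9
```

Gripped at 0.629, which confirms the true height. The keeper has to be opened first, so I'll release the box, go there and push 35 mm lower.

>>> step_arm([
  {"dx": 0,"dy": 0,"dz": 0,"wx": 0,"wy": 0,"wz": 0,"claw": 100},
  {"dx": 0,"dy": 0,"dz": 0,"wx": 0,"wy": 0,"wz": 0,"claw": 100},
  {"dx": 0,"dy": 0,"dz": 0,"wx": 0,"wy": 0,"wz": 0,"claw": 100},
  {"dx": 0,"dy": 0,"dz": 40,"wx": 0,"wy": 0,"wz": 0,"claw": 100},
  {"dx": 0,"dy": 0,"dz": 88,"wx": 0,"wy": 0,"wz": 0,"claw": 100},
  {"dx": 0,"dy": 0,"dz": 135,"wx": 0,"wy": 0,"wz": 0,"claw": 0},
  {"dx": 136,"dy": 352,"dz": 135,"wx": 0,"wy": 0,"wz": 7.1,"claw": 0},
  {"dx": 136,"dy": 352,"dz": 135,"wx": 0,"wy": 0,"wz": 7.1,"claw": 0},
  {"dx": 136,"dy": 352,"dz": 135,"wx": 0,"wy": 0,"wz": 7.1,"claw": 0},
  {"dx": 136,"dy": 352,"dz": 135,"wx": 0,"wy": 0,"wz": 7.1,"claw": 0},
  {"dx": 136,"dy": 352,"dz": 135,"wx": 0,"wy": 0,"wz": 7.1,"claw": 0},
  {"dx": 136,"dy": 352,"dz": 135,"wx": 0,"wy": 0,"wz": 7.1,"claw": 0},
  {"dx": 136,"dy": 352,"dz": 135,"wx": 0,"wy": 0,"wz": 7.1,"claw": 0},
  {"dx": 136,"dy": 352,"dz": 135,"wx": 0,"wy": 0,"wz": 7.1,"claw": 0},
  {"dx": 136,"dy": 352,"dz": 135,"wx": 0,"wy": 0,"wz": 7.1,"claw": 0},
  {"dx": 136,"dy": 352,"dz": 135,"wx": 0,"wy": 0,"wz": 7.1,"claw": 0},
  {"dx": 136,"dy": 352,"dz": 135,"wx": 0,"wy": 0,"wz": 7.1,"claw": 0},
])

```text
time: 11.75
tool_pos: [0.6809, 0.0857, 0.1268]
tcp_rot: [-0.052, 0.999, -0.0, -0.0]
contact_force: [0.8, -0.5, -0.2]
finger_gap: 0.001
grip_force: 0.0
```

>>> step_arm([
  {"dx": 0,"dy": 0,"dz": -40,"wx": 0,"wy": 0,"wz": 0,"claw": 0},
  {"dx": 0,"dy": 0,"dz": -81,"wx": 0,"wy": 0,"wz": 0,"claw": 0},
  {"dx": 0,"dy": 0,"dz": -81,"wx": 0,"wy": 0,"wz": 0,"claw": 0},
  {"dx": 1,"dy": -14,"dz": -81,"wx": 0,"wy": 0,"wz": 0,"claw": 0},
  {"dx": 2,"dy": -28,"dz": -81,"wx": 0,"wy": 0,"wz": 0,"claw": 0},
  {"dx": 4,"dy": -42,"dz": -81,"wx": 0,"wy": 0,"wz": 0,"claw": 0},
  {"dx": 5,"dy": -54,"dz": -81,"wx": 0,"wy": 0,"wz": 0,"claw": 0},
  {"dx": 6,"dy": -65,"dz": -81,"wx": 0,"wy": 0,"wz": 0,"claw": 0},
  {"dx": 6,"dy": -65,"dz": -81,"wx": 0,"wy": 0,"wz": 0,"claw": 0},
  {"dx": 6,"dy": -65,"dz": -81,"wx": 0,"wy": 0,"wz": 0,"claw": 0},
])

```text
time: 12.75
tool_pos: [0.6872, 0.0213, 0.0461]
tcp_rot: [-0.052, 0.999, -0.0, -0.0]
contact_force: [-0.2, 0.6, -0.4]
finger_gap: 0.001
grip_force: 0.0
```

>>> step_arm([
  {"dx": 0,"dy": 10,"dz": 0,"wx": 0,"wy": 0,"wz": 0,"claw": 0},
  {"dx": 0,"dy": 12,"dz": 40,"wx": 0,"wy": 0,"wz": 0,"claw": 0},
  {"dx": 0,"dy": 12,"dz": 84,"wx": 0,"wy": 0,"wz": 0,"claw": 0},
  {"dx": -141,"dy": -287,"dz": 84,"wx": 0,"wy": 0,"wz": -7.1,"claw": 100},
  {"dx": -141,"dy": -287,"dz": 84,"wx": 0,"wy": 0,"wz": -7.1,"claw": 100},
  {"dx": -141,"dy": -287,"dz": 84,"wx": 0,"wy": 0,"wz": -7.1,"claw": 100},
  {"dx": -141,"dy": -287,"dz": 84,"wx": 0,"wy": 0,"wz": -7.1,"claw": 100},
  {"dx": -141,"dy": -287,"dz": 84,"wx": 0,"wy": 0,"wz": -7.1,"claw": 100},
  {"dx": -141,"dy": -287,"dz": 84,"wx": 0,"wy": 0,"wz": -7.1,"claw": 100},
  {"dx": -141,"dy": -287,"dz": 84,"wx": 0,"wy": 0,"wz": -7.1,"claw": 100},
  {"dx": -141,"dy": -287,"dz": 84,"wx": 0,"wy": 0,"wz": -7.1,"claw": 100},
  {"dx": -141,"dy": -287,"dz": 84,"wx": 0,"wy": 0,"wz": -7.1,"claw": 100},
  {"dx": -141,"dy": -287,"dz": 84,"wx": 0,"wy": 0,"wz": -7.1,"claw": 100},
])

```text
time: 14.05
tool_pos: [0.5469, -0.2635, 0.1299]
tcp_rot: [0.254, 0.967, 0.0, -0.0]
contact_force: [0.0, -0.2, -0.0]
finger_gap: 0.999
grip_force: 0.0
```

```bash
cat > kp.py <<'E'
from h import *
def keeper(f):
  im=snap('top',f).astype(int)[115:215,320:400]
  m=(im[...,0]>110)&(im[...,1]<60)&(im[...,2]<60)
  y,x=np.where(m);print(len(x))
  if len(x)<3: return
  p=unproj('top',[(x.mean()+320,y.mean()+115)],.077)[0]
  q=R.from_euler('z',-.1047).apply(p-[.5614,.0419,0])[:2]-[-.0024,-.0029]; d=q-[.07,-.046]
  print('keeper',np.arctan2(d[0],d[1]).round(3),np.hypot(*d).round(4))
E
python3 -c "
from kp import *
keeper('t9')
E=ext('wrist');im=snap('wrist','w9');o=bot.get_obs();print(o['tool_pos'],R.from_quat(o['tcp_rot']).as_matrix()[:,0].round(3))
hsv=cv2.cvtColor(im,cv2.COLOR_RGB2HSV);m=(hsv[...,0]>5)&(hsv[...,0]<22)&(hsv[...,1]>140)&(hsv[...,2]>40)
m[:,:230]=0;m[:,420:]=0
for v in range(60,300,20):
  u=np.where(m[v])[0]
  if len(u)>5: print(v,u.min(),u.max(),end='; ')
v=np.where(m[:,290:330].any(1))[0];print(v.min(),v.max())
print(proj('wrist',R.from_euler('z',-.511).apply([(x,y,.04) for x,y in((.07,.027),(.07,-.027),(-.07,-.027),(-.07,.027))])+[.546,-.2655,0],E).round().tolist())
"
```

```text
18
keeper 1.722 0.1033
[ 0.54702095 -0.26342695  0.12993487] [-0.871  0.491  0.   ]
100 289 335; 120 276 347; 140 277 347; 160 277 347; 180 278 346; 200 279 346; 220 280 345; 240 280 345; 260 281 344; 280 282 343; 82 283
[[344.0, 285.0], [278.0, 285.0], [271.0, 106.0], [348.0, 106.0]]
```

The keeper is now open at 1.72 rad and the box is centred under the gripper (rows 120–280 centre at u≈312). I'll grip it 12 mm towards the tongue, so the fingers clear the detent post, then lift.

>>> step_arm([
  {"dx": -10,"dy": 6,"dz": -40,"wx": 0,"wy": 0,"wz": 0,"claw": 100},
  {"dx": -10,"dy": 6,"dz": -80,"wx": 0,"wy": 0,"wz": 0,"claw": 100},
  {"dx": -10,"dy": 6,"dz": -115,"wx": 0,"wy": 0,"wz": 0,"claw": 100},
  {"dx": -10,"dy": 6,"dz": -135,"wx": 0,"wy": 0,"wz": 0,"claw": 100},
  {"dx": -10,"dy": 6,"dz": -138,"wx": 0,"wy": 0,"wz": 0,"claw": 100},
  {"dx": -10,"dy": 6,"dz": -138,"wx": 0,"wy": 0,"wz": 0,"claw": 45},
  {"dx": -10,"dy": 6,"dz": -138,"wx": 0,"wy": 0,"wz": 0,"claw": 45},
  {"dx": -10,"dy": 6,"dz": -138,"wx": 0,"wy": 0,"wz": 0,"claw": 45},
  {"dx": -10,"dy": 6,"dz": -138,"wx": 0,"wy": 0,"wz": 0,"claw": 45},
  {"dx": -10,"dy": 6,"dz": -138,"wx": 0,"wy": 0,"wz": 0,"claw": 45},
  {"dx": -10,"dy": 6,"dz": -138,"wx": 0,"wy": 0,"wz": 0,"claw": 45},
  {"dx": -10,"dy": 6,"dz": -138,"wx": 0,"wy": 0,"wz": 0,"claw": 45},
], force=60)

```text
time: 15.35
tool_pos: [0.5381, -0.26, -0.0059]
tcp_rot: [0.255, 0.967, -0.0, 0.002]
contact_force: [0.4, 1.0, 6.9]
finger_gap: 0.626
grip_force: 65.4
```

>>> step_arm([
  {"dx": 0,"dy": 0,"dz": 20,"wx": 0,"wy": 0,"wz": 0,"claw": 45},
  {"dx": 0,"dy": 0,"dz": 60,"wx": 0,"wy": 0,"wz": 0,"claw": 45},
  {"dx": 0,"dy": 0,"dz": 100,"wx": 0,"wy": 0,"wz": 0,"claw": 45},
  {"dx": 0,"dy": 0,"dz": 130,"wx": 0,"wy": 0,"wz": 0,"claw": 45},
  {"dx": 0,"dy": 0,"dz": 130,"wx": 0,"wy": 0,"wz": 0,"claw": 45},
  {"dx": 0,"dy": 0,"dz": 130,"wx": 0,"wy": 0,"wz": 0,"claw": 45},
])

```text
time: 15.95
tool_pos: [0.5366, -0.2593, 0.1222]
tcp_rot: [0.255, 0.967, -0.0, 0.001]
contact_force: [-0.2, 0.3, -3.4]
finger_gap: 0.624
grip_force: 64.5
```

```bash
python3 -c "
from h import *
E=ext('wrist');im=snap('wrist','w10');o=bot.get_obs();print(o['time'],o['tool_pos'],R.from_quat(o['tcp_rot']).as_matrix()[:,0].round(3),o['contact_force'],o['grip_force'])
hsv=cv2.cvtColor(im,cv2.COLOR_RGB2HSV);m=(hsv[...,0]>5)&(hsv[...,0]<22)&(hsv[...,1]>140)&(hsv[...,2]>40)
m[:,:200]=0;m[:,450:]=0
for v in range(60,240,12):
  u=np.where(m[v])[0]
  if len(u)>5: print(v,u.min(),u.max(),end='; ')
"
```

```text
16.0 [ 0.53554716 -0.25861418  0.12078309] [-0.87   0.493  0.002] [-1.25010784  0.25132393 -2.76407478] 64.523606300354
84 267 364; 96 268 363; 108 268 363; 120 268 362; 132 258 364; 144 236 395; 156 236 394; 168 237 394; 180 238 393; 192 238 392; 204 239 391; 216 240 391; 228 241 390;
```

>>> step_arm([
  {"dx": 59,"dy": 304,"dz": 10,"wx": 0,"wy": 0,"wz": 7.1,"claw": 45},
  {"dx": 59,"dy": 304,"dz": 10,"wx": 0,"wy": 0,"wz": 7.1,"claw": 45},
  {"dx": 59,"dy": 304,"dz": 10,"wx": 0,"wy": 0,"wz": 7.1,"claw": 45},
  {"dx": 59,"dy": 304,"dz": 10,"wx": 0,"wy": 0,"wz": 7.1,"claw": 45},
  {"dx": 59,"dy": 304,"dz": 10,"wx": 0,"wy": 0,"wz": 7.1,"claw": 45},
  {"dx": 59,"dy": 304,"dz": 10,"wx": 0,"wy": 0,"wz": 7.1,"claw": 45},
  {"dx": 59,"dy": 304,"dz": 10,"wx": 0,"wy": 0,"wz": 7.1,"claw": 45},
  {"dx": 59,"dy": 304,"dz": 10,"wx": 0,"wy": 0,"wz": 7.1,"claw": 45},
  {"dx": 59,"dy": 304,"dz": 10,"wx": 0,"wy": 0,"wz": 7.1,"claw": 45},
  {"dx": 59,"dy": 304,"dz": 10,"wx": 0,"wy": 0,"wz": 7.1,"claw": 45},
])

```text
time: 17.0
tool_pos: [0.5945, 0.0433, 0.1311]
tcp_rot: [-0.051, 0.999, -0.0, -0.001]
contact_force: [0.7, -0.2, -2.9]
finger_gap: 0.624
grip_force: 64.8
```

>>> step_arm([
  {"dx": 0,"dy": 0,"dz": 0,"wx": 0.1,"wy": -1,"wz": 0,"claw": 45},
  {"dx": 0,"dy": 0,"dz": -10,"wx": 0.21,"wy": -1.99,"wz": 0,"claw": 45},
  {"dx": 0,"dy": 0,"dz": -40,"wx": 0.21,"wy": -1.99,"wz": 0,"claw": 45},
  {"dx": 0,"dy": 0,"dz": -60,"wx": 0.21,"wy": -1.99,"wz": 0,"claw": 45},
  {"dx": 0,"dy": 0,"dz": -60,"wx": 0.21,"wy": -1.99,"wz": 0,"claw": 45},
  {"dx": 0,"dy": 0,"dz": -60,"wx": 0.21,"wy": -1.99,"wz": 0,"claw": 45},
])

```text
time: 17.6
tool_pos: [0.595, 0.0436, 0.072]
tcp_rot: [-0.051, 0.995, 0.005, 0.087]
contact_force: [0.9, -0.7, -2.6]
finger_gap: 0.624
grip_force: 64.7
```

```bash
cat > st.py <<'E'
from h import *
def st():
  o=bot.get_obs();M=R.from_quat(o['tcp_rot']).as_matrix();c=R.from_euler('z',-.1047)
  p=c.apply(np.array(o['tool_pos'])-[.5614,.0419,0]);Mc=c.as_matrix()@M
  f=-Mc[:,0]; yaw=np.arctan2(f[1],f[0]); tilt=np.arcsin(f[2])
  tip=p+Mc@np.array([.012-0+.09-.012,0,-.006])*0+ f*(.012-.09) - Mc[:,2]*.006
  print('t',o['time'],'tcp_c',(p*1000).round(1),'yaw',yaw.round(4),'tilt',np.degrees(tilt).round(2),'roll',np.degrees(np.arcsin(Mc[2,1])).round(2),'tip',(tip*1000).round(1),'F',c.apply(o['contact_force']).round(1),'T',c.apply(o['ft_torque']).round(2),'grip',round(o['grip_force'],1))
if __name__=='__main__': st()
E
python3 st.py
python3 -c "
from h import *
E=ext('wrist');im=snap('wrist','w11')
E2=ext('scene');snap('scene','s11')
C=lambda P:R.from_euler('z',.1047).apply(P)+[.5614,.0419,0]
print(proj('scene',C(np.array([(-.055,0,.026),(.02,0,.03)])),E2).round(),proj('wrist',C(np.array([(-.055,-.045,.031),(-.055,.045,.031)])),E).round())
hsv=cv2.cvtColor(im,cv2.COLOR_RGB2HSV)
b=(hsv[...,0]>100)&(hsv[...,0]<125)&(hsv[...,1]>130)
y,x=np.where(b);print('blue',x.min(),x.max(),y.min(),y.max())
for v in range(y.min()+2,y.max(),5):
  u=np.where(b[v])[0];print(v,u.min(),u.max(),end='; ')
"
```

```text
t 17.6 tcp_c [33.6 -1.8 72. ] yaw -0.0024 tilt 9.95 roll 0.01 tip [-44.3  -1.6  64.5] F [ 0.8 -0.8 -2.6] T [ 0.    0.28 -0.01] grip 64.7
[[321. 194.]
 [304. 208.]] [[225.  51.]
 [406.  51.]]
blue 220 410 0 50
2 220 410; 7 221 409; 12 221 409; 17 222 408; 22 222 407; 27 223 407; 32 223 406; 37 224 406; 42 224 405; 47 225 405;
```

The lip edge is at (225–405, v≈50), matching its prediction of (225–406, 51). The box centre lines up with it too (u≈315). I'll lower it in front of the lip.

>>> step_arm([
  {"dx": 0,"dy": 0,"dz": -25,"wx": 0,"wy": 0,"wz": 0,"claw": 45},
  {"dx": 0,"dy": 0,"dz": -40,"wx": 0,"wy": 0,"wz": 0,"claw": 45},
  {"dx": 0,"dy": 0,"dz": -48,"wx": 0,"wy": 0,"wz": 0,"claw": 45},
  {"dx": 0,"dy": 0,"dz": -48,"wx": 0,"wy": 0,"wz": 0,"claw": 45},
  {"dx": 0,"dy": 0,"dz": -48,"wx": 0,"wy": 0,"wz": 0,"claw": 45},
])

```text
time: 18.2
tool_pos: [0.5964, 0.0448, 0.0251]
tcp_rot: [-0.052, 0.995, 0.005, 0.088]
contact_force: [-0.7, -0.6, -2.4]
finger_gap: 0.629
grip_force: 64.9
```

```bash
python3 st.py
```

```text
t 18.2 tcp_c [35.2 -0.8 25.1] yaw -0.0005 tilt 10.1 roll -0.0 tip [-42.7  -0.7  17.3] F [-0.8 -0.6 -2.4] T [0.01 0.21 0.01] grip 64.9
```

Still free. I'll feel for the floor in small steps.

>>> step_arm([
  {"dx": 0,"dy": 0,"dz": -2,"wx": 0,"wy": 0,"wz": 0,"claw": 45},
  {"dx": 0,"dy": 0,"dz": -3,"wx": 0,"wy": 0,"wz": 0,"claw": 45},
  {"dx": 0,"dy": 0,"dz": -4,"wx": 0,"wy": 0,"wz": 0,"claw": 45},
  {"dx": 0,"dy": 0,"dz": -4,"wx": 0,"wy": 0,"wz": 0,"claw": 45},
])

```text
time: 18.6
tool_pos: [0.5954, 0.0449, 0.0201]
tcp_rot: [-0.052, 0.995, 0.005, 0.087]
contact_force: [-0.2, 0.2, -1.9]
finger_gap: 0.623
grip_force: 64.9
```

```bash
python3 st.py
```

```text
t 18.6 tcp_c [34.1 -0.5 20.1] yaw -0.0004 tilt 10.01 roll 0.01 tip [-43.8  -0.5  12.4] F [-0.1  0.2 -1.9] T [-0.05  0.22 -0.02] grip 64.9
```

>>> step_arm([
  {"dx": -5,"dy": -0.5,"dz": 0,"wx": 0,"wy": 0,"wz": 0,"claw": 45},
  {"dx": -10,"dy": -1,"dz": 0,"wx": 0,"wy": 0,"wz": 0,"claw": 45},
  {"dx": -15,"dy": -1.6,"dz": 0,"wx": 0,"wy": 0,"wz": 0,"claw": 45},
  {"dx": -20,"dy": -2.1,"dz": 0,"wx": 0,"wy": 0,"wz": 0,"claw": 45},
  {"dx": -20,"dy": -2.1,"dz": 0,"wx": 0,"wy": 0,"wz": 0,"claw": 45},
])

```text
time: 19.1
tool_pos: [0.574, 0.0428, 0.0198]
tcp_rot: [-0.052, 0.995, 0.005, 0.086]
contact_force: [-0.3, -0.2, -2.9]
finger_gap: 0.622
grip_force: 64.9
```

```bash
python3 st.py
```

```text
t 19.1 tcp_c [12.6 -0.4 19.8] yaw -0.0006 tilt 9.93 roll 0.03 tip [-65.2  -0.4  12.2] F [-0.3 -0.2 -2.9] T [-0.02  0.21  0.01] grip 64.9
```

Inserted about 10 mm under the lip without contact. I'll continue until it touches.

>>> step_arm([
  {"dx": -2,"dy": -0.2,"dz": 0,"wx": 0,"wy": 0,"wz": 0,"claw": 45},
  {"dx": -4,"dy": -0.4,"dz": 0,"wx": 0,"wy": 0,"wz": 0,"claw": 45},
  {"dx": -5,"dy": -0.5,"dz": 0,"wx": 0,"wy": 0,"wz": 0,"claw": 45},
  {"dx": -5,"dy": -0.5,"dz": 0,"wx": 0,"wy": 0,"wz": 0,"claw": 45},
])

```text
time: 19.5
tool_pos: [0.5702, 0.0423, 0.02]
tcp_rot: [-0.052, 0.995, 0.005, 0.087]
contact_force: [0.4, 0.4, -2.5]
finger_gap: 0.623
grip_force: 64.9
```

```bash
python3 st.py
```

```text
t 19.5 tcp_c [ 8.8 -0.5 20. ] yaw -0.0005 tilt 10.0 roll 0.02 tip [-69.   -0.5  12.4] F [ 0.5  0.4 -2.5] T [-0.02  0.28 -0.  ] grip 64.9
```

>>> step_arm([
  {"dx": -1,"dy": -0.1,"dz": 0,"wx": 0,"wy": 0,"wz": 0,"claw": 45},
  {"dx": -2,"dy": -0.2,"dz": 0,"wx": 0,"wy": 0,"wz": 0,"claw": 45},
  {"dx": -3,"dy": -0.3,"dz": 0,"wx": 0,"wy": 0,"wz": 0,"claw": 45},
  {"dx": -3,"dy": -0.3,"dz": 0,"wx": 0,"wy": 0,"wz": 0,"claw": 45},
])

```text
time: 19.9
tool_pos: [0.568, 0.042, 0.0203]
tcp_rot: [-0.052, 0.995, 0.005, 0.088]
contact_force: [1.6, -0.1, -2.2]
finger_gap: 0.622
grip_force: 64.8
```

```bash
python3 st.py
```

```text
t 19.9 tcp_c [ 6.6 -0.6 20.3] yaw -0.0004 tilt 10.08 roll 0.01 tip [-71.3  -0.5  12.6] F [ 1.6 -0.3 -2.2] T [ 0.03 -0.08 -0.03] grip 64.8
```

Contact came at −71.3, exactly as predicted. I'll back off about 1.5 mm and swing the far end down.

>>> step_arm([
  {"dx": 1.3,"dy": 0.1,"dz": -0.5,"wx": 0,"wy": 0,"wz": 0,"claw": 45},
  {"dx": 1.4,"dy": 0.1,"dz": -3.2,"wx": -0.05,"wy": 0.45,"wz": 0,"claw": 45},
  {"dx": 1.5,"dy": 0.1,"dz": -5.8,"wx": -0.08,"wy": 0.8,"wz": 0,"claw": 45},
  {"dx": 1.6,"dy": 0.1,"dz": -8.2,"wx": -0.11,"wy": 1.05,"wz": 0,"claw": 45},
  {"dx": 1.6,"dy": 0.1,"dz": -10.4,"wx": -0.14,"wy": 1.35,"wz": 0,"claw": 45},
  {"dx": 1.5,"dy": 0.1,"dz": -12.6,"wx": -0.17,"wy": 1.6,"wz": 0,"claw": 45},
  {"dx": 1.5,"dy": 0.1,"dz": -12.6,"wx": -0.17,"wy": 1.6,"wz": 0,"claw": 45},
])

```text
time: 20.6
tool_pos: [0.5693, 0.0421, 0.007]
tcp_rot: [-0.052, 0.998, 0.001, 0.017]
contact_force: [-0.6, -0.9, -2.0]
finger_gap: 0.622
grip_force: 64.8
```

```bash
python3 st.py
```

```text
t 20.6 tcp_c [ 7.9 -0.6  7. ] yaw -0.0003 tilt 1.92 roll 0.0 tip [-70.3  -0.6  10.4] F [-0.7 -0.9 -2. ] T [ 0.06  0.03 -0.06] grip 64.8
```

Free so far, with no jam at the stop. I'll finish the swing.

>>> step_arm([
  {"dx": 0,"dy": 0,"dz": -1,"wx": -0.02,"wy": 0.2,"wz": 0,"claw": 45},
  {"dx": 0,"dy": 0,"dz": -2,"wx": -0.04,"wy": 0.38,"wz": 0,"claw": 45},
  {"dx": 0,"dy": 0,"dz": -2.7,"wx": -0.04,"wy": 0.38,"wz": 0,"claw": 45},
  {"dx": 0,"dy": 0,"dz": -3,"wx": -0.04,"wy": 0.38,"wz": 0,"claw": 45},
  {"dx": 0,"dy": 0,"dz": -3,"wx": -0.04,"wy": 0.38,"wz": 0,"claw": 45},
])

```text
time: 21.1
tool_pos: [0.5687, 0.0421, 0.0044]
tcp_rot: [-0.052, 0.999, 0.0, 0.0]
contact_force: [0.1, 0.6, -2.1]
finger_gap: 0.621
grip_force: 64.8
```

```bash
python3 st.py
```

```text
t 21.1 tcp_c [ 7.3 -0.6  4.4] yaw -0.0004 tilt 0.05 roll -0.0 tip [-70.7  -0.5  10.3] F [ 0.2  0.6 -2.1] T [ 0.02 -0.03  0.  ] grip 64.8
```

The box is flat with the tongue 15 mm under the lip. I'll release it, lift, and go to the far side of the keeper.

>>> step_arm([
  {"dx": 0,"dy": 0,"dz": 0,"wx": 0,"wy": 0,"wz": 0,"claw": 100},
  {"dx": 0,"dy": 0,"dz": 0,"wx": 0,"wy": 0,"wz": 0,"claw": 100},
  {"dx": 0,"dy": 0,"dz": 0,"wx": 0,"wy": 0,"wz": 0,"claw": 100},
  {"dx": 0,"dy": 0,"dz": 0,"wx": 0,"wy": 0,"wz": 0,"claw": 100},
  {"dx": 0,"dy": 0,"dz": 25,"wx": 0,"wy": 0,"wz": 0,"claw": 100},
  {"dx": 0,"dy": 0,"dz": 70,"wx": 0,"wy": 0,"wz": 0,"claw": 100},
  {"dx": 0,"dy": 0,"dz": 118,"wx": 0,"wy": 0,"wz": 0,"claw": 50},
  {"dx": 40,"dy": -25,"dz": 140,"wx": 0,"wy": 0,"wz": 0,"claw": 0},
  {"dx": 80,"dy": -50,"dz": 140,"wx": 0,"wy": 0,"wz": 0,"claw": 0},
  {"dx": 127,"dy": -78,"dz": 140,"wx": 0,"wy": 0,"wz": 0,"claw": 0},
  {"dx": 127,"dy": -78,"dz": 140,"wx": 0,"wy": 0,"wz": 0,"claw": 0},
  {"dx": 127,"dy": -78,"dz": 140,"wx": 0,"wy": 0,"wz": 0,"claw": 0},
  {"dx": 127,"dy": -78,"dz": 140,"wx": 0,"wy": 0,"wz": 0,"claw": 0},
])

```text
time: 22.4
tool_pos: [0.6949, -0.0353, 0.1442]
tcp_rot: [-0.052, 0.999, 0.0, -0.0]
contact_force: [-0.0, -0.5, 0.4]
finger_gap: -0.0
grip_force: 0.0
```

```bash
python3 -c "
from st import *; from kp import keeper
st(); keeper('t12')
E=ext('top');im=cv2.imread('pics/t12.png')
c=R.from_euler('z',.1047);b=c.apply([-.0024,-.0029,0])
m=[(x,y,.05) for x,y in((.09,.027),(.09,-.027),(-.05,-.027),(-.05,.027))]
print(proj('top',c.apply(m)+[.5614,.0419,0]+b,E).round(1).tolist())
h=cv2.cvtColor(im,cv2.COLOR_BGR2HSV)[150:260,300:400];k=((h[...,0]>8)&(h[...,0]<24)&(h[...,1]>150)&(h[...,2]>60)).astype(np.uint8)
print(k.sum(),cv2.boxPoints(cv2.minAreaRect(cv2.findNonZero(k)))+[300,150])
W=[(130,-75),(131,-60),(134,-40),(132,-20),(123,0),(114,11.5),(105,17.5),(98,20.5),(92,22)]
p=bot.get_obs()['tool_pos'];t=c.apply([(x/1e3,y/1e3,0) for x,y in W])+[.5614,.0419,0]
print(((t-p)[:,:2]*1000).round().tolist(),p)
"
```

```text
t 22.4 tcp_c [124.7 -90.7 144.2] yaw -0.0001 tilt -0.02 roll 0.04 tip [ 46.7 -90.7 150.2] F [-0.1 -0.5  0.4] T [ 0.02 -0.02 -0.02] grip 0.0
3
keeper -0.428 0.0811
[[329.7, 171.1], [350.3, 169.4], [355.0, 223.0], [334.0, 224.6]]
1080 [[329.2147522  171.83873367]
 [349.74959564 170.07860184]
 [354.38816833 224.19529724]
 [333.85332489 225.95542908]]
[[4.0, 16.0], [3.0, 31.0], [4.0, 51.0], [0.0, 71.0], [-11.0, 90.0], [-21.0, 100.0], [-31.0, 105.0], [-38.0, 108.0], [-44.0, 108.0]] [ 0.69470585 -0.03503158  0.14464629]
```

The box outline matches the seated prediction within about 1.5 px. I'll go down and sweep the bar shut.

>>> step_arm([
  {"dx": 0,"dy": 0,"dz": -45,"wx": 0,"wy": 0,"wz": 0,"claw": 0},
  {"dx": 0,"dy": 0,"dz": -85,"wx": 0,"wy": 0,"wz": 0,"claw": 0},
  {"dx": 0,"dy": 0,"dz": -94,"wx": 0,"wy": 0,"wz": 0,"claw": 0},
  {"dx": 4,"dy": 16,"dz": -94,"wx": 0,"wy": 0,"wz": 0,"claw": 0},
  {"dx": 3,"dy": 31,"dz": -94,"wx": 0,"wy": 0,"wz": 0,"claw": 0},
  {"dx": 4,"dy": 41,"dz": -94,"wx": 0,"wy": 0,"wz": 0,"claw": 0},
  {"dx": 4,"dy": 51,"dz": -94,"wx": 0,"wy": 0,"wz": 0,"claw": 0},
  {"dx": 2,"dy": 61,"dz": -94,"wx": 0,"wy": 0,"wz": 0,"claw": 0},
  {"dx": 0,"dy": 71,"dz": -94,"wx": 0,"wy": 0,"wz": 0,"claw": 0},
  {"dx": -5,"dy": 81,"dz": -94,"wx": 0,"wy": 0,"wz": 0,"claw": 0},
  {"dx": -11,"dy": 90,"dz": -94,"wx": 0,"wy": 0,"wz": 0,"claw": 0},
  {"dx": -16,"dy": 95,"dz": -94,"wx": 0,"wy": 0,"wz": 0,"claw": 0},
  {"dx": -21,"dy": 100,"dz": -94,"wx": 0,"wy": 0,"wz": 0,"claw": 0},
  {"dx": -21,"dy": 100,"dz": -94,"wx": 0,"wy": 0,"wz": 0,"claw": 0},
])

```text
time: 23.85
tool_pos: [0.6738, 0.065, 0.0504]
tcp_rot: [-0.052, 0.999, 0.0, -0.0]
contact_force: [0.9, -1.0, -0.1]
finger_gap: -0.002
grip_force: 0.0
```

```bash
python3 -c "
from st import *; from kp import keeper
st(); keeper('t13')"
```

```text
t 23.85 tcp_c [114.2  11.2  50.4] yaw 0.0003 tilt -0.0 roll 0.04 tip [36.2 11.2 56.4] F [ 0.8 -1.1 -0.1] T [-0.02  0.03  0.06] grip 0.0
0
```

>>> step_arm([
  {"dx": -5,"dy": 3,"dz": 0,"wx": 0,"wy": 0,"wz": 0,"claw": 0},
  {"dx": -10,"dy": 5,"dz": 0,"wx": 0,"wy": 0,"wz": 0,"claw": 0},
  {"dx": -14,"dy": 7,"dz": 0,"wx": 0,"wy": 0,"wz": 0,"claw": 0},
  {"dx": -17,"dy": 8,"dz": 0,"wx": 0,"wy": 0,"wz": 0,"claw": 0},
  {"dx": -20,"dy": 8,"dz": 0,"wx": 0,"wy": 0,"wz": 0,"claw": 0},
  {"dx": -23,"dy": 8,"dz": 0,"wx": 0,"wy": 0,"wz": 0,"claw": 0},
  {"dx": -23,"dy": 8,"dz": 0,"wx": 0,"wy": 0,"wz": 0,"claw": 0},
])

```text
time: 24.6
tool_pos: [0.6538, 0.0725, 0.0509]
tcp_rot: [-0.052, 0.999, 0.0, 0.002]
contact_force: [5.1, 1.9, -2.4]
finger_gap: 0.001
grip_force: 2.2
```

```bash
python3 st.py
```

```text
t 24.6 tcp_c [95.  20.8 50.9] yaw -0.0004 tilt 0.28 roll 0.03 tip [17.  20.8 56.5] F [ 5.3  1.4 -2.4] T [ 0.1  -0.85 -0.06] grip 2.2
```

The detent is resisting at about 5 N, so I'll keep pushing.

>>> step_arm([
  {"dx": -2,"dy": 0,"dz": 0,"wx": 0,"wy": 0,"wz": 0,"claw": 0},
  {"dx": -4,"dy": 0,"dz": 0,"wx": 0,"wy": 0,"wz": 0,"claw": 0},
  {"dx": -6,"dy": 0,"dz": 0,"wx": 0,"wy": 0,"wz": 0,"claw": 0},
  {"dx": -6,"dy": 0,"dz": 0,"wx": 0,"wy": 0,"wz": 0,"claw": 0},
])

```text
time: 25.0
tool_pos: [0.6454, 0.0722, 0.0504]
tcp_rot: [-0.052, 0.999, 0.0, 0.0]
contact_force: [0.1, 0.1, 0.0]
finger_gap: -0.002
grip_force: 0.0
```

```bash
python3 st.py
```

```text
t 25.0 tcp_c [86.7 21.4 50.4] yaw -0.0003 tilt 0.01 roll 0.01 tip [ 8.7 21.4 56.4] F [0.1 0.1 0. ] T [-0.03  0.01 -0.01] grip 0.0
```

The force fell to zero, so the bar has snapped home. I'll back off, move clear and check.

>>> step_arm([
  {"dx": 10,"dy": 1,"dz": 0,"wx": 0,"wy": 0,"wz": 0,"claw": 0},
  {"dx": 14,"dy": 1,"dz": 20,"wx": 0,"wy": 0,"wz": 0,"claw": 0},
  {"dx": 14,"dy": 1,"dz": 68,"wx": 0,"wy": 0,"wz": 0,"claw": 0},
  {"dx": 14,"dy": 1,"dz": 115,"wx": 0,"wy": 0,"wz": 0,"claw": 0},
  {"dx": -20,"dy": -30,"dz": 140,"wx": 0,"wy": 0,"wz": 0,"claw": 0},
  {"dx": -60,"dy": -60,"dz": 150,"wx": 0,"wy": 0,"wz": 0,"claw": 0},
  {"dx": -110,"dy": -300,"dz": 150,"wx": 0,"wy": 0,"wz": 0,"claw": 0},
  {"dx": -110,"dy": -300,"dz": 150,"wx": 0,"wy": 0,"wz": 0,"claw": 0},
  {"dx": -110,"dy": -300,"dz": 150,"wx": 0,"wy": 0,"wz": 0,"claw": 0},
  {"dx": -110,"dy": -300,"dz": 150,"wx": 0,"wy": 0,"wz": 0,"claw": 0},
  {"dx": -110,"dy": -300,"dz": 150,"wx": 0,"wy": 0,"wz": 0,"claw": 0},
  {"dx": -110,"dy": -300,"dz": 150,"wx": 0,"wy": 0,"wz": 0,"claw": 0},
  {"dx": -110,"dy": -300,"dz": 150,"wx": 0,"wy": 0,"wz": 0,"claw": 0},
])

```text
time: 26.3
tool_pos: [0.5347, -0.2286, 0.2001]
tcp_rot: [-0.051, 0.999, 0.001, -0.0]
contact_force: [-0.2, 0.2, -0.2]
finger_gap: -0.005
grip_force: 0.0
```

```bash
python3 -c "
from st import *; from kp import keeper
st(); keeper('t14')
im=cv2.imread('pics/t14.png');s=cv2.imread('pics/t14.png')[140:260,300:400]
snap('scene','s14');b=cv2.imread('pics/s14.png')[150:270,230:390]
cv2.imwrite('pics/f.png',np.hstack([cv2.resize(s,None,fx=3,fy=3,interpolation=cv2.INTER_CUBIC),cv2.resize(b,None,fx=3,fy=3,interpolation=cv2.INTER_CUBIC)]))"
```

```text
t 26.3 tcp_c [ -54.8 -266.2  200.1] yaw -0.0031 tilt -0.02 roll 0.08 tip [-132.8 -266.   206.1] F [-0.1  0.2 -0.2] T [-0.01 -0.06  0.01] grip 0.0
11
keeper -0.313 0.0752
```

View pics/f.png

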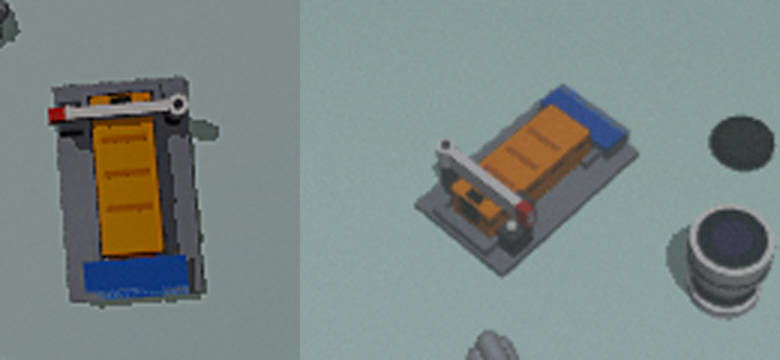

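The left view shows the box flat with its tongue under the lip. The bar lies across it from its hinge (178,103) to its red tip (57,115). I'll check that angle in numbers.

```bash
python3 -c "
from h import *
im=cv2.imread('pics/t14.png').astype(int)[140:260,300:400]
m=(im[...,2]>100)&(im[...,1]<60)&(im[...,0]<60);m[60:]=0;m[:,40:]=0
y,x=np.where(m);print(len(x),x.mean(),y.mean())
P=unproj('top',[(x.mean()+300,y.mean()+140),(310+247/5-.4,130+223/5-.4)],.077)
d=R.from_euler('z',-.1047).apply(P[0]-P[1]);print(np.arctan2(d[0],d[1]),np.hypot(d[0],d[1]))"
```

```text
29 22.17241379310345 38.55172413793103
-0.037355138404788706 0.0937320056854053
```

```bash
python3 -c "
from rig import bot
print(bot.sign_off())"
```

```text
the job is handed in; nothing more can be done
None
```

I handed the job in at about 26 s: the box is flat in the cradle with its tongue about 15 mm under the lip, and the keeper bar is shut (about 0 rad in the top view, and the push force dropped to zero as it snapped home); no verdict came back, and I didn't measure the bystanders afterwards.

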